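Clip the decorating pen into the caddy and hold the caddy out for the cake decorator

ROBOT

A 6-joint arm with a two-finger parallel gripper is mounted at the origin on the work surface. World frame = base frame: x ahead of the robot, y to its left, z up, the work surface at z = 0. Lengths are in m, angles in rad, forces in N, time in s.
With the tool pointing down it reaches from about 0.35 to 0.975 m from the base axis. Payload 4.9 kg.
Tool frame: the origin (TCP) lies on the centre line of the jaws, within the pads' length; the fingertips stand 19 mm ahead of it and the grasp point (between the pads) is the TCP; z points along the fingers, y is the line along which they close (so a half turn about z gives the same grasp; the last joint's range is limited). The gripper opens to 85 mm and grips with 20 to 120 N. Pads are 22 mm wide; open, the fingers measure 114 mm over their backs; the gripper's body (76 mm by 85 mm) begins 54 mm behind the grasp point. The pads swing forward as they close: fully open they stand 13 mm farther back than shut.
Start: joints at [1.026, 0.053, 1.613, -0, 1.476, -0.119], TCP at [0.258, 0.569, 0.25] pointing down, gripper open.
Joint ranges: [-3.01, 3.01], [-1.01, 2.22], [0.06, 2.58], [-1.02, 4.17], [0.09, 2.62], [-3.14, 3.14]. Speed limits (rad/s): [2.57, 2.57, 3.14, 3.14, 3.14, 3.14].

INTERFACE

Orientations are given as a unit quaternion [w, x, y, z].
In Python, from plant import state, grab_frame, ticket, spotter gives the robot as it stands.
- The arm moves only by the tool apply_moves, never from a script. Its argument "series" is a list of rows, each an object of numbers: "jaw": the closure, from 0 (fully open) to 1 (shut); "dx", "dy", "dz": the shift along the tool's x, y, z in mm; "turn": the turn about the tool's z in rad. A call has 1 to 5 rows; each row is the pose to reach, as a shift and turn from the pose commanded when the call began, along the tool's axes at that moment; what a row does not reach only later rows make up. A row lasts 1/12 s, in which the tool goes at most 41.7 mm and 7.16 degrees, less where a joint would pass 70% of its speed; a pose out of reach is approached as far as the arm can. A call with a gripper value outside its range is refused whole. The fingers move at their own pace and stop on an object; the grip force is fixed at half the most. Time passes only in rows, so rows that repeat a pose let the fingers close. It gives the time, the measured TCP pose, the force, the opening and the grip force at its end, in the units of the state.
- state(): the state, without advancing time (a new reading comes with each control period).
- grab_frame(name): name is "side" or "top" or "wrist"; returns a dict with "pixels" (420x560x3 uint8, red, green, blue), "mtx" (3x3 intrinsics, pixels), "dist_coeffs" ([k1, k2, p1, p2, k3] as OpenCV has them; the pictures are not rectified), "camera_from_world" (4x4, takes a point from world to camera coordinates). Camera axes: x right, y down, z forward; pixel columns grow to the right and rows downward; lengths in m; the calibration is good to about 2 mm. A picture is of the moment at which its call begins. There is no depth.
- ticket.job_done(): hands the job in; it is judged then, once.
Trained networks look in a picture, given as the dict that the camera call returned (one of the last four; its "shot" number tells which), for a name from the list of things; names that differ only in an ending like _2 or _b are one class to them, and where a whole thing is asked for, a point or a joint stands for the part that bears it (a point fixed in the world has none). Each returns a list of dicts, best first, with "conf" (0 to 1); they miss things now and then, are a little off and sometimes report something else, mostly with a low value. They report only what shows in the picture. A call takes as long as a camera call. They do not tell look-alikes from the thing itself.
- spotter.outline_of(picture, target): "region" (420x560 bool, what is visible of it) and "extent" ([left, top, right, bottom] in pixels, round what is visible of it).
The state is a dict: "time": time; "joint_pos": joint angles; "joint_vel": joint speeds; "joint_efforts": joint torques, N m; "tool_pos": TCP position; "tool_rot": TCP orientation; "contact_force": force on the tool from outside, world axes, zero at the start; "ft_torque": the same for the moment, N m; "gripper_width": opening from 0.0 (shut) to 1.0 (fully open); "grasp_force": force on a finger pad.
Only numpy, scipy, OpenCV 4.12 (cv2) and the standard library are available. Lean on these libraries where they do the work, as an engineer would, in place of code of your own. Each camera call takes 0.05 s, during which the arm holds its last target. There are 200 camera calls.

TASK

Take the green pen from the wooden rest and push it down into the two forks of the white caddy, about centred, until it sits fully home with the orange sprung jaw closed over it. Then lift the caddy and hold it out for the decorator: level and still, centred over the blue mat and lined up with it, its underside 15 cm above the bench; finish while still holding it there. Leave the red pen, the jar and the small bowl where they are.

Things in the scene. Friction and masses are not known exactly. Their poses are not given: they have to be found in the camera images.
- green_pen: Green round pen with a white band, 14 mm in diameter, 150 mm long, about 25 g. Origin at its middle, on its axis; x along the pen. It lies level in the wooden rest, axis 30 mm above the bench, parallel to the rest's x; either of the rest's two places. It may go into the caddy either way round.
- red_pen: Red pen of the same size, lying in the rest's other place, parallel to the green one, 80 mm away. Leave it alone.
- rest: Fixed wooden pen rest, 104 x 114 mm. Origin at the centre of its underside. The pens lie along its x at y = +40 and -40 mm, on notched bars at x = +47 and -47 mm (10 mm thick, 31 mm high); between the bars (84 mm) the pens are free all round, 17 mm clear of the 6 mm base plate below.
- caddy: Loose white tray with a blue handle along its middle, 200 (x) x 170 (y) mm, about 0.5 kg, floor 4 mm thick, rim 14 mm high. Origin at the centre of its underside, z up; stands on the bench at the start. Two forks for the pen on its -y side; on its +y side two fixed steel nozzles, 44 mm high, at x = +45 and -45, y = 52 mm.
- pen_home (a point): Where the pen's middle lies when home: caddy x = 0, y = -55, z = 40 mm; axes as the caddy's. The pen lies along caddy x in two grey forks, open upward, at caddy x = +40 (with the orange jaw) and -40 mm (plain), each 12 mm thick; slots 16 mm wide with flared mouths, tops 64 mm above the underside. Between the forks the pen is free, 29 mm clear of the tray floor.
- caddy_grip (a point): Middle of the blue handle, 71 mm above the caddy's underside, over its centre of mass. The handle is a straight bar along caddy x at y = 0, 200 mm long, 14 mm wide, from 62 to 80 mm above the underside, with a post at each end.
- jaw (a joint): Orange sprung jaw on the outer (-y) side of the fork at x = +40 mm. 0 rad = closed (its nose reaches over the pen); grows as it is pushed outward, at most 0.6. The pen pushed down on its slope opens it by about 0.2 rad, against some 4 to 12 N downward, then it springs back shut above the pen by itself.
- mat: Fixed flat blue mat with a white outline, 220 (x) x 190 (y) mm, 3 mm thick. Origin at the centre of its underside, on the bench. The caddy is to be held over its centre with its long side (x) along the mat's x, either way round.
- jar: Amber jar with steel lid, 56 mm in diameter, 85 mm high. Origin at the centre of its underside. Leave it alone.
- bowl: Small steel bowl, 120 mm in diameter, 50 mm high. Origin at the centre of its underside. Leave it alone.
Mind the look-alikes: they are no part of the job. Of the things like the green_pen, leave any that is pink or purple; of the rest the larger one is meant.

How it is judged:
On the way:
1. the green pen sits home in both forks with the jaw closed over it, the caddy still on the bench (x of green_pen in the frame of pen_home between -0.022 and 0.022 m and y of green_pen in the frame of pen_home between -0.004 and 0.004 m and z of green_pen in the frame of pen_home between -0.003 and 0.003 m and angle between the x axis of green_pen and the x axis of caddy, either way round below 0.06 rad and value of joint jaw below 0.05 rad and height (world z) of caddy below 0.02 m), for 0.2 s.
At the end, for the whole second after the job is handed in: Held by the fingers (over 1 N), still: caddy underside 125-175 mm up, within 30 mm of the mat's centre and 0.17 rad of its direction, tilt under 0.15 rad. Pen within 22 mm along, 4 mm across, 3 mm in height of pen_home, parallel to 0.06 rad, jaw under 0.05 rad. Red pen, jar, bowl moved under 30 mm (x of green_pen in the frame of pen_home between -0.022 and 0.022 m and y of green_pen in the frame of pen_home between -0.004 and 0.004 m and z of green_pen in the frame of pen_home between -0.003 and 0.003 m and angle between the x axis of green_pen and the x axis of caddy, either way round below 0.06 rad and value of joint jaw below 0.05 rad and height (world z) of caddy between 0.125 and 0.175 m and horizontal distance between caddy and mat below 0.03 m and angle between the x axis of caddy and the x axis of mat, either way round below 0.17 rad and angle between caddy's own z axis and vertical below 0.15 rad and linear speed of caddy below 0.03 m/s and angular speed of caddy below 0.2 rad/s and contact force between the fingers and caddy above 1 N and distance of each of red_pen, jar, bowl from where it was at the start of the episode below 0.03 m); the arm keeps its last pose, push and grip.
It fails at once if the red pen is disturbed (moved over 30 mm) (distance of red_pen from where it was at the start of the episode above 0.03 m).
It fails at once if the jar is disturbed (moved over 30 mm) (distance of jar from where it was at the start of the episode above 0.03 m).
It fails at once if the small bowl is disturbed (moved over 30 mm) (distance of bowl from where it was at the start of the episode above 0.03 m).
It also fails if it takes over 72 s, if anything falls off the work surface, if the arm or the gripper's body presses on something with over 40 N, if the wrist force passes 120 N, or if a joint passes its speed limit or range.

## Working session

There is one attempt and no reset: what is moved stays moved. The work goes in short steps, Python scripts to look and compute and a tool call to move; the robot and the scene stay as the last step left them, time stands still between calls to the robot, and variables do not carry over. Pictures are saved under pics/ and viewed, at most 10 in all, crops included, and the job is handed in when it is done.

Besides the shell and the picture viewer there is one more tool, called after "Emit:" by a JSON object that holds its "op" and its "data", one argument or row to a line. apply_moves: Moves the arm, as the interface text tells. Its arguments: {"type":"object","properties":{"series":{"type":"array","items":{"type":"object","properties":{"jaw":{"type":"number"},"dx":{"type":"number"},"dy":{"type":"number"},"dz":{"type":"number"},"turn":{"type":"number"}}}}},"required":["series"]}

```bash
mkdir -p pics; ls; cat > h.py <<'E'
import numpy as np,cv2
from plant import state,grab_frame,ticket,spotter
def save(f,n,box=None,s=1):
    p=f["pixels"]
    if box: p=p[box[1]:box[3],box[0]:box[2]]
    p=cv2.resize(p,None,fx=s,fy=s,interpolation=cv2.INTER_CUBIC)
    cv2.imwrite("pics/"+n,p[:,:,::-1])
def K(f): return np.array(f["mtx"],float),np.array(f["dist_coeffs"],float),np.array(f["camera_from_world"],float)
def at_z(f,uv,z):
    k,d,T=K(f); n=cv2.undistortPoints(np.array(uv,float).reshape(-1,1,2),k,d).reshape(-1,2)
    r=np.c_[n,np.ones(len(n))]@T[:3,:3]; c=-T[:3,:3].T@T[:3,3]
    return c+r*((np.broadcast_to(z,len(n))-c[2])/r[:,2])[:,None]
def proj(f,P):
    k,d,T=K(f); return cv2.projectPoints(np.array(P,float).reshape(-1,3),cv2.Rodrigues(T[:3,:3])[0],T[:3,3],k,d)[0].reshape(-1,2)
E
python3 - <<'E'
from h import *
t=grab_frame("top");s=grab_frame("side")
save(t,"top0.png",s=1.4);save(s,"side0.png",s=1.4)
for n in ["green_pen","red_pen","rest","caddy","mat","jar","bowl","jaw","caddy_grip"]:
    for nm,f in (("top",t),("side",s)):
        for o in spotter.outline_of(f,n):
            c=cv2.moments(o["region"].astype(np.uint8),True)
            print(n,nm,round(o["conf"],2),np.round(o["extent"]),round(c["m10"]/max(c["m00"],1)),round(c["m01"]/max(c["m00"],1)),c["m00"])
print(state())
for f in (t,s): print(K(f)[2], K(f)[0][0,0])
E
```

```text
pics
green_pen top 0.98 [248. 177. 270. 241.] 257 209 476.0
green_pen top 0.74 [104. 141. 144. 194.] 124 168 329.0
green_pen top 0.65 [373. 101. 404. 142.] 389 120 236.0
green_pen top 0.58 [236. 287. 277. 313.] 255 298 275.0
green_pen top 0.22 [191. 107. 242. 158.] 215 132 1995.0
green_pen side 0.74 [250. 229. 309. 245.] 277 237 303.0
green_pen side 0.59 [191. 349. 249. 398.] 221 373 565.0
green_pen side 0.56 [353. 232. 370. 265.] 360 249 157.0
green_pen side 0.41 [191. 152. 224. 168.] 210 159 91.0
green_pen side 0.23 [196. 176. 218. 212.] 207 196 648.0
red_pen top 0.74 [278. 194. 299. 256.] 289 226 441.0
red_pen side 0.81 [266. 208. 327. 223.] 294 215 344.0
rest top 0.84 [246. 192. 303. 246.] 274 218 1553.0
rest side 0.61 [262. 214. 309. 254.] 284 233 1271.0
caddy top 0.8 [104. 213. 189. 312.] 145 262 6824.0
caddy side 0.59 [277. 296. 396. 398.] 333 349 8779.0
mat top 0.74 [347. 182. 429. 277.] 388 233 7701.0
mat side 0.91 [260. 144. 338. 191.] 298 165 3218.0
jar top 0.94 [301. 107. 326. 145.] 311 127 624.0
jar side 0.78 [192. 177. 219. 215.] 206 195 721.0
bowl top 0.84 [192. 109. 2
[... 745 characters left out ...]
: array([1.86558968e-05, 2.11282655e-01, 9.77425004e-01, 1.65310728e-05]), 'contact_force': array([0.47575969, 0.04248528, 0.13774642]), 'ft_torque': array([ 0.02695187, -0.01219777,  0.05497119]), 'grasp_force': 0.0, 'gripper_width': 0.998614981744877}
[[-0.01386734 -0.99984609  0.01074698 -0.02380419]
 [-0.99116007  0.012327   -0.13209756  0.55986506]
 [ 0.13194475 -0.01248382 -0.99117846  1.15264725]
 [ 0.          0.          0.          1.        ]] 522.5409896685949
[[-0.99965878 -0.02446181 -0.00916238  0.57301413]
 [-0.01162746  0.73080166 -0.68249083  0.07626274]
 [ 0.02339084 -0.68215141 -0.73083673  0.95327314]
 [ 0.          0.          0.          1.        ]] 383.30977198361006
```

View pics/top0.png

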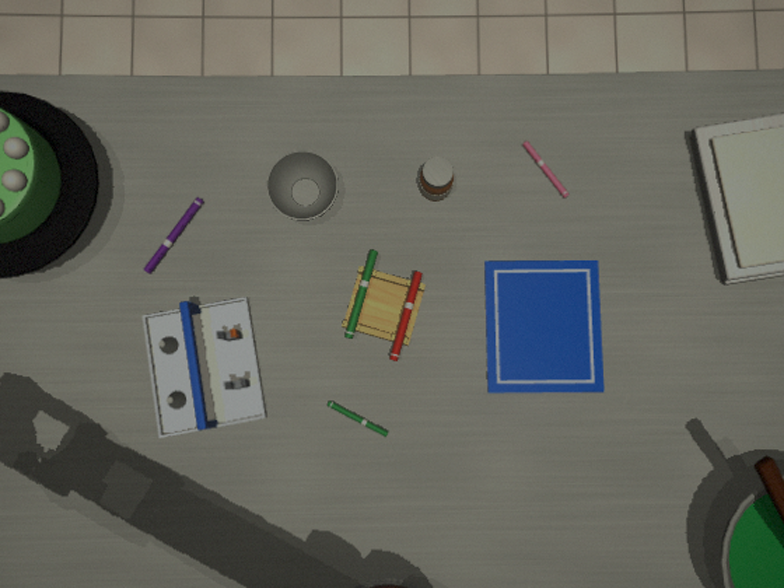

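View pics/side0.png

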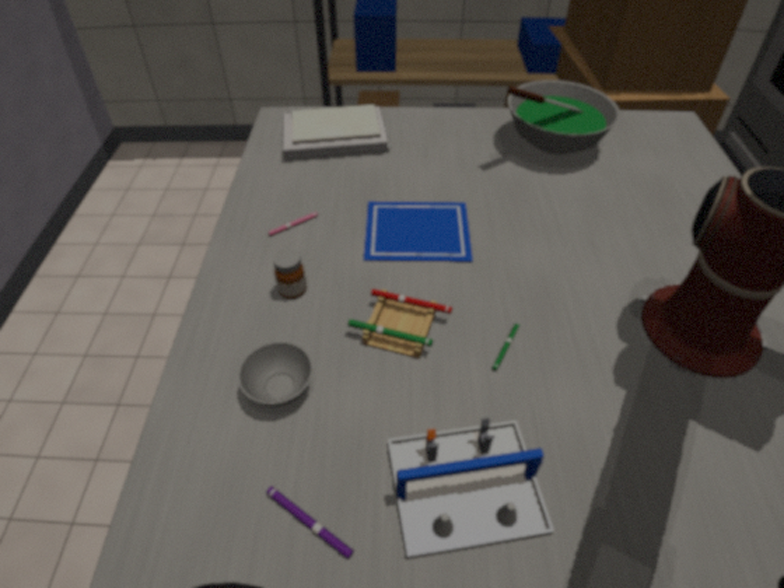

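The top view (raw pixels) shows four pens besides the red one. The green pen in the rest is at (257,209), and a shorter loose green pen lies at (255,298). A purple one is at (124,168) and a pink one at (389,120). The pen in the rest is the one meant: it is the larger green one, lies parallel to the red pen at (289,226), and is in the rest. The caddy's forks face right (world -y), and the orange jaw is on the far fork (+x).

```bash
cat >> h.py <<'E'
def hue(f,lo,hi,smin=80,vmin=40,box=None):
    h=cv2.cvtColor(f["pixels"],cv2.COLOR_RGB2HSV); m=(h[...,0]>=lo)&(h[...,0]<=hi)&(h[...,1]>=smin)&(h[...,2]>=vmin)
    if box is not None:
        b=np.zeros_like(m); l,t,r,q=[int(v) for v in box]; b[max(t,0):q,max(l,0):r]=1; m&=b>0
    return m
def rect(f,m,z):
    v,u=np.nonzero(m); p=at_z(f,np.c_[u,v],z)[:,:2]
    (c,(w,h),a)=cv2.minAreaRect((p*1000).astype(np.float32))
    if w<h: w,h,a=h,w,a+90
    return np.round(c,1),round(w,1),round(h,1),round((a+90)%180-90,2)
def line(f,m,z):
    v,u=np.nonzero(m); p=at_z(f,np.c_[u,v],z)[:,:2]; c=p.mean(0); d=np.linalg.svd(p-c,full_matrices=False)[2][0]; s=(p-c)@d
    c=c+d*(s.max()+s.min())/2; return np.round(c*1000,1),np.ptp(s)*1000,np.degrees(np.arctan2(d[1],d[0]))
E
python3 - <<'E'
from h import *
t=grab_frame("top"); save(t,"crop.png",(225,160,325,330),3.4)
for b in ((245,170,275,245),(230,280,280,320)):
    m=hue(t,45,85,80,30,b); print("green",m.sum(),line(t,m,.03 if b[1]<200 else .005))
m=hue(t,105,125,120,40,(100,205,195,320)); print("handle",m.sum(),rect(t,m,.08),line(t,m,.08))
m=hue(t,105,125,120,40,(340,180,435,285)); print("mat",rect(t,m,.003))
for n,z in (("caddy",.014),("rest",.031)):
    print(n,rect(t,spotter.outline_of(t,n)[0]["region"],z))
g=cv2.cvtColor(t["pixels"],cv2.COLOR_RGB2HSV)
for n,z in (("jar",.085),("bowl",.05)):print(n,rect(t,spotter.outline_of(t,n)[0]["region"],z))
E
```

```text
green 331 (array([566.2,  36.9]), np.float64(149.8227168340879), np.float64(163.31878979221187))
green 169 (array([364.6,  45.8]), np.float64(109.28161563254851), np.float64(-118.41677047456035))
handle 608 (array([453.3, 290. ]), 197.4, 20.1, 9.67) (array([452.9, 292.8]), np.float64(197.42021026273378), np.float64(-170.4710013556835))
mat (array([ 513.4, -264.6]), 217.4, 190.2, -0.59)
caddy (array([457.2, 294.1]), 213.3, 174.3, 9.61)
rest (array([5.458e+02, 5.000e-01]), 111.3, 104.8, 73.61)
jar (array([741.7, -85.3]), 71.1, 53.5, -1.22)
bowl (array([743.8, 131.4]), 116.5, 114.2, -64.38)
```

View pics/crop.png

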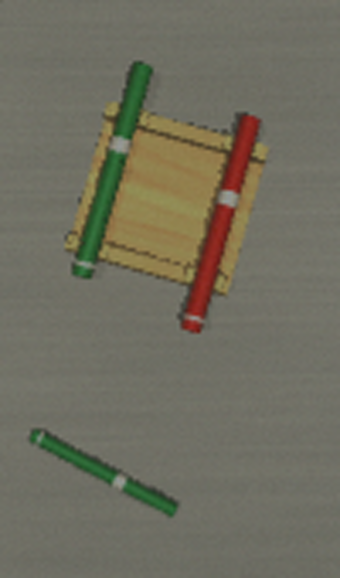

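Confirmed: the pen in the rest is 150 mm long and the loose green one about 109 mm. The caddy lies on the way, so I'll pass over it and measure from close up.

```bash
cat >> h.py <<'E'
from scipy.spatial.transform import Rotation as R
def go(x,y,z,yaw=None):
    "mm, yaw(deg) of tool y in world"
    s=state(); M=R.from_quat(np.roll(s["tool_rot"],-1)).as_matrix()
    d=M.T@(np.array([x,y,z])-s["tool_pos"]*1000); a=np.degrees(np.arctan2(M[1,1],M[0,1]))
    print("t",round(s["time"],2),"tcp",np.round(s["tool_pos"]*1000,1),"yaw",round(a,2),"tilt",np.round(M[:,2],3),"F",np.round(s["contact_force"],1),"w",round(s["gripper_width"],3),"g",round(s["grasp_force"],1))
    print("-> dxyz",np.round(d,1),"turn",None if yaw is None else round(-np.radians((yaw-a+90)%180-90),4),"dist",round(np.linalg.norm(d)))
E
python3 - <<'E'
from h import *
go(430,292,250,73.3); go(577.7,33.5,250,73.3)
f=grab_frame("wrist"); c=np.linalg.inv(K(f)[2]); print(np.round(c,3))
E
```

```text
t 1.25 tcp [258.1 569.2 250.3] yaw 65.6 tilt [-0.  0. -1.] F [ 0.5  1.1 -0.2] w 0.997 g 0.0
-> dxyz [-271.  -181.5    0.3] turn -0.1343 dist 326
t 1.25 tcp [258.1 569.2 250.3] yaw 65.6 tilt [-0.  0. -1.] F [ 0.5  1.1 -0.2] w 0.997 g 0.0
-> dxyz [-5.123e+02 -3.559e+02  3.000e-01] turn -0.1343 dist 624
[[ 0.412  0.88   0.235  0.199]
 [ 0.911 -0.398 -0.107  0.597]
 [-0.     0.259 -0.966  0.373]
 [ 0.     0.     0.     1.   ]]
```

Emit:
{"op": "apply_moves", "data": {
  "series": [
    {"dx": -35, "dy": -23, "turn": -0.034},
    {"dx": -70, "dy": -46, "turn": -0.067},
    {"dx": -105, "dy": -69, "turn": -0.1},
    {"dx": -140, "dy": -92, "turn": -0.134},
    {"dx": -174, "dy": -115, "turn": -0.134}
  ]
}}

```text
invalid input at $.series[0]: expected keys jaw, dx, dy, dz, turn
```

Emit:
{"op": "apply_moves", "data": {
  "series": [
    {"dx": -30, "dy": -25},
    {"dx": -60, "dy": -48},
    {"dx": -85, "dy": -75},
    {"dx": -85, "dy": -80},
    {"dx": -85, "dy": -80}
  ]
}}

```text
invalid input at $.series[0]: expected keys jaw, dx, dy, dz, turn
```

```bash
python3 - <<'E'
from h import *
go(577.7,33.5,200,73.3)
f=grab_frame("wrist"); save(f,"w1.png",s=1.4)
m=hue(f,105,125,120,40); n,l,st,c=cv2.connectedComponentsWithStats(m.astype(np.uint8))
for i in range(1,n):
    if st[i,4]>200: print(st[i],rect(f,l==i,.08),line(f,l==i,.08))
m=hue(f,3,18,150,60);v,u=np.nonzero(m); print("orange",m.sum(),u.mean(),v.mean())
E
```

```text
t 1.3 tcp [258.2 569.2 250.3] yaw 65.6 tilt [-0. -0. -1.] F [ 0.4 -0.5 -0.1] w 0.998 g 0.0
-> dxyz [-512.3 -355.8   50.3] turn -0.1343 dist 626
[ 94 368  33  33 371] (array([388.3, 284.1]), 53.4, 21.6, -10.52) (array([388.1, 287.9]), np.float64(56.208282406375034), np.float64(1.2784941628710518))
orange 0 nan nan<stdin>:7: RuntimeWarning: Mean of empty slice.
  ret = ret.dtype.type(ret / rcount)
```

View pics/w1.png

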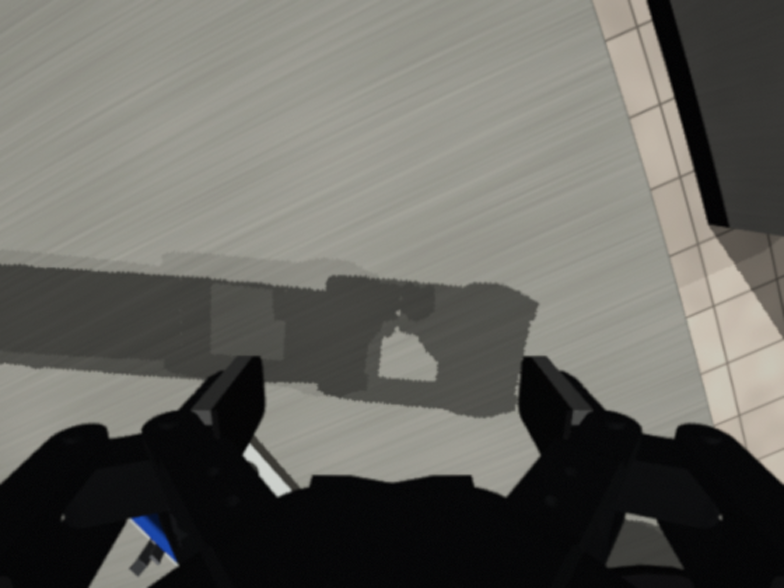

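All keys are required in each row. The wrist picture shows the fingers near (230,390) and (560,390); the open view lies on the tool's +x side, so I'll stop past the caddy.

```bash
python3 - <<'E'
from h import *
go(550,262,250,90)
E
```

```text
t 1.35 tcp [258.1 569.2 250.3] yaw 65.6 tilt [ 0.  0. -1.] F [ 0.1 -0.6  1. ] w 1.002 g 0.0
-> dxyz [-3.927e+02 -1.592e+02  3.000e-01] turn -0.4258 dist 424
```

Emit:
{"op": "apply_moves", "data": {
  "series": [
    {"jaw": 0, "dx": -37, "dy": -15, "dz": 0, "turn": -0.04},
    {"jaw": 0, "dx": -74, "dy": -30, "dz": 0, "turn": -0.08},
    {"jaw": 0, "dx": -111, "dy": -45, "dz": 0, "turn": -0.12},
    {"jaw": 0, "dx": -148, "dy": -60, "dz": 0, "turn": -0.16},
    {"jaw": 0, "dx": -185, "dy": -75, "dz": 0, "turn": -0.2}
  ]
}}

```text
time: 1.77
tool_pos: [0.3965, 0.4231, 0.2505]
tool_rot: [0.0, 0.111, 0.994, 0.0]
contact_force: [-0.8, 0.4, -0.0]
gripper_width: 1.001
grasp_force: 0.0
```

```bash
python3 - <<'E'
from h import *
go(550,262,250,90)
E
```

```text
t 1.77 tcp [396.5 423.1 250.5] yaw 77.21 tilt [ 0.  0. -1.] F [-0.8  0.4 -0. ] w 1.001 g 0.0
-> dxyz [-185.3 -123.1    0.5] turn -0.2232 dist 223
```

Emit:
{"op": "apply_moves", "data": {
  "series": [
    {"jaw": 0, "dx": -34, "dy": -23, "dz": 0, "turn": -0.04},
    {"jaw": 0, "dx": -68, "dy": -46, "dz": 0, "turn": -0.08},
    {"jaw": 0, "dx": -102, "dy": -69, "dz": 0, "turn": -0.12},
    {"jaw": 0, "dx": -136, "dy": -92, "dz": 0, "turn": -0.16},
    {"jaw": 0, "dx": -170, "dy": -115, "dz": 0, "turn": -0.2}
  ]
}}

```text
time: 2.18
tool_pos: [0.5367, 0.2726, 0.2505]
tool_rot: [0.0, 0.012, 1.0, 0.0]
contact_force: [-0.2, 0.7, -0.6]
gripper_width: 1.0
grasp_force: 0.0
```

Emit:
{"op": "apply_moves", "data": {
  "series": [
    {"jaw": 0, "dx": 0, "dy": 0, "dz": 0, "turn": 0},
    {"jaw": 0, "dx": 0, "dy": 0, "dz": 0, "turn": 0}
  ]
}}

```text
time: 2.35
tool_pos: [0.5367, 0.2727, 0.2502]
tool_rot: [-0.0, 0.015, 1.0, 0.0]
contact_force: [-0.0, 0.1, 0.2]
gripper_width: 0.998
grasp_force: 0.0
```

```bash
python3 - <<'E'
from h import *
go(577.7,33.5,200,73.3)
f=grab_frame("wrist"); save(f,"w2.png",s=1.4)
import pickle; pickle.dump(f,open("w2.pkl","wb"))
m=hue(f,105,125,120,40); n,l,st,c=cv2.connectedComponentsWithStats(m.astype(np.uint8))
for i in range(1,n):
    if st[i,4]>200: print(st[i],rect(f,l==i,.08),line(f,l==i,.08))
m=hue(f,3,18,150,60);v,u=np.nonzero(m); print("orange",m.sum(),u.mean(),v.mean())
E
```

```text
t 2.35 tcp [536.7 272.7 250.2] yaw 88.29 tilt [-0.  0. -1.] F [-0.   0.1  0.2] w 0.998 g 0.0
-> dxyz [ -48.1 -237.9   50.1] turn 0.2616 dist 248
[ 274    0   52  209 3112] (array([456.5, 295.4]), 189.7, 16.1, 9.89) (array([456.4, 296.4]), np.float64(189.71695717464786), np.float64(9.991832683795272))
orange 201 145.71641791044777 174.044776119403
```

View pics/w2.png

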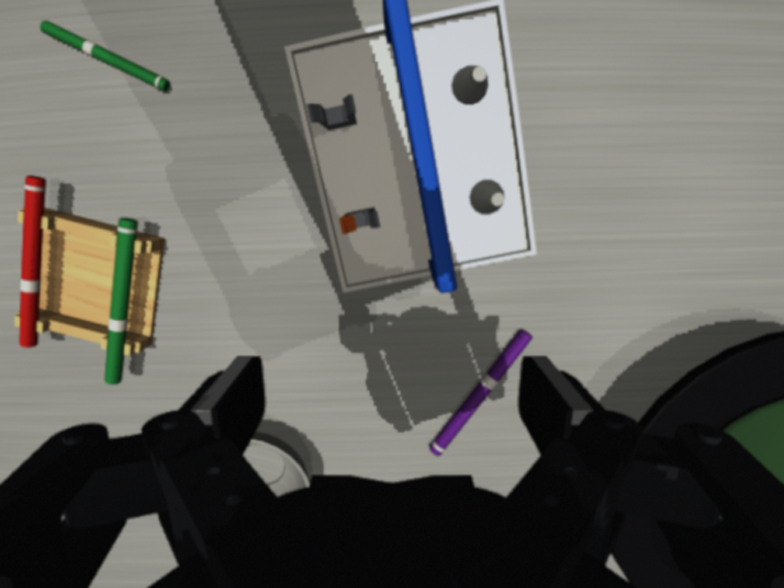

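The picture shows the caddy: handle along (300,100), rim corners at raw (206,33), (247,208) and (382,182), and forks at (238,79) and orange (257,155). The green pen in the rest is at (86,214).

```bash
python3 - <<'E'
from h import *
import pickle; f=pickle.load(open("w2.pkl","rb"))
c=np.array([(287,47),(345,291),(535,254),(501,2)])/1.4
P=at_z(f,c,.014)*1000; print(np.round(P,1)); 
for a,b in ((0,1),(1,2),(3,2),(0,3)): d=P[b]-P[a]; print(np.linalg.norm(d),np.degrees(np.arctan2(d[1],d[0])))
print("centre",(P[0]+P[2])/2,(P[1]+P[3])/2)
m=hue(f,45,85,80,30,(70,150,100,280)); print("pen",line(f,m,.03),rect(f,m,.03))
# predicted points
for cx,cy,a in ((456,294,9.9),):
    a=np.radians(a);Rm=np.array([[np.cos(a),-np.sin(a)],[np.sin(a),np.cos(a)]])
    q=[(40,-55,.064),(-40,-55,.064),(100,0,.08),(-100,0,.08),(100,-85,.014),(-100,-85,.014),(100,85,.014),(45,52,.044),(-45,52,.044)]
    W=[list(Rm@np.array(p[:2])/1000+np.array([cx,cy])/1000)+[p[2]] for p in q]; pts=proj(f,W); print(np.round(pts*1.4))
    im=f["pixels"].copy(); im=cv2.resize(im,None,fx=3,fy=3,interpolation=cv2.INTER_CUBIC)
    for u,v in pts*3: cv2.drawMarker(im,(int(u),int(v)),(255,255,0),cv2.MARKER_CROSS,18,1)
    cv2.imwrite("pics/fit.png",im[0:600,600:1200][:,:,::-1])
E
```

```text
[[370.  198.3  14. ]
 [565.  232.5  14. ]
 [536.9 396.7  14. ]
 [343.  362.   14. ]]
197.96890106212865 9.961297456344711
166.55179510248337 99.69399452766366
196.95702128164487 10.13109564786728
165.97594390613563 99.34345126984745
centre [453.46313074 297.47408394  14.        ] [454.01235351 297.27423297  14.        ]
pen (array([568. ,  38.8]), np.float64(152.81454072539128), np.float64(-16.631877354781906)) (array([568.1,  39. ]), 152.8, 15.4, -16.4)
[[353. 228.]
 [327. 112.]
 [445. 297.]
 [388. -12.]
 [340. 296.]
 [281.  50.]
 [533. 257.]
 [494. 203.]
 [475.  78.]]
```

View pics/fit.png

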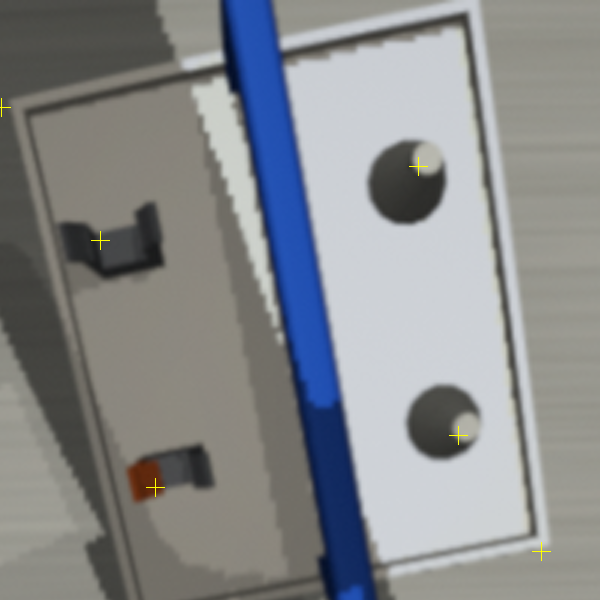

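The fit shows the crosses about 4 px left and low of the nozzles. The rim corners give the better pose: centre (453.6, 297.4), 9.9°. Next, the pen.

```bash
python3 - <<'E'
from h import *
go(579,34.7,110,73.4)
E
```

```text
t 2.4 tcp [535.8 273.9 250.2] yaw 88.41 tilt [-0.001  0.    -1.   ] F [ 0.1  0.4 -0.2] w 1.0 g 0.0
-> dxyz [ -49.9 -237.9  140.1] turn 0.262 dist 281
```

Emit:
{"op": "apply_moves", "data": {
  "series": [
    {"jaw": 0, "dx": -8, "dy": -37, "dz": 10, "turn": 0.05},
    {"jaw": 0, "dx": -16, "dy": -75, "dz": 20, "turn": 0.1},
    {"jaw": 0, "dx": -23, "dy": -112, "dz": 30, "turn": 0.15},
    {"jaw": 0, "dx": -31, "dy": -150, "dz": 40, "turn": 0.2},
    {"jaw": 0, "dx": -39, "dy": -187, "dz": 50, "turn": 0.262}
  ]
}}

```text
time: 2.82
tool_pos: [0.5691, 0.0866, 0.2001]
tool_rot: [0.0, 0.143, 0.99, 0.0]
contact_force: [0.7, 0.4, 0.2]
gripper_width: 1.001
grasp_force: 0.0
```

```bash
python3 - <<'E'
from h import *
go(579,34.7,110,73.4)
E
```

```text
t 2.82 tcp [569.1  86.6 200.1] yaw 73.52 tilt [ 0.  0. -1.] F [0.7 0.4 0.2] w 1.001 g 0.0
-> dxyz [-24.2 -47.   90.1] turn 0.0021 dist 104
```

Emit:
{"op": "apply_moves", "data": {
  "series": [
    {"jaw": 0, "dx": -10, "dy": -20, "dz": 30, "turn": 0},
    {"jaw": 0, "dx": -20, "dy": -40, "dz": 60, "turn": 0},
    {"jaw": 0, "dx": -24, "dy": -47, "dz": 80, "turn": 0},
    {"jaw": 0, "dx": -24, "dy": -47, "dz": 80, "turn": 0},
    {"jaw": 0, "dx": -24, "dy": -47, "dz": 80, "turn": 0}
  ]
}}

```text
time: 3.23
tool_pos: [0.5782, 0.0358, 0.1193]
tool_rot: [-0.002, 0.143, 0.99, 0.0]
contact_force: [-0.2, 1.2, 0.4]
gripper_width: 1.0
grasp_force: 0.0
```

```bash
python3 - <<'E'
from h import *
go(579,34.7,30,73.4)
f=grab_frame("wrist")
m=hue(f,45,85,80,30,(150,0,420,300)); n,l,st,c=cv2.connectedComponentsWithStats(m.astype(np.uint8))
for i in range(1,n):
    if st[i,4]>150: print(st[i],line(f,l==i,.03))
print(proj(f,[(.579,.0347,.03)]))
t=grab_frame("top"); save(t,"x.png")
E
```

```text
t 3.23 tcp [578.2  35.8 119.3] yaw 73.56 tilt [-0.003  0.001 -1.   ] F [-0.2  1.2  0.4] w 1.0 g 0.0
-> dxyz [-1.3 -0.8 89.3] turn 0.0027 dist 89
[269  95  20  10 195] (array([497.8,  59.7]), np.float64(12.626515142791735), np.float64(74.01442305962165))
[ 269  111   20  113 2061] (array([542.3,  46.6]), np.float64(78.28154566660882), np.float64(-16.624968455606123))
[ 270  237   18   63 1095] (array([615.,  25.]), np.float64(51.79793153022692), np.float64(-16.697821313532348))
[[277.11710476 222.22223229]]
```

Emit:
{"op": "apply_moves", "data": {
  "series": [
    {"jaw": 0, "dx": -1, "dy": 0, "dz": 30, "turn": 0},
    {"jaw": 0, "dx": -1, "dy": 0, "dz": 60, "turn": 0},
    {"jaw": 0, "dx": -1, "dy": 0, "dz": 80, "turn": 0},
    {"jaw": 0, "dx": -1, "dy": 0, "dz": 86, "turn": 0},
    {"jaw": 0, "dx": -1, "dy": 0, "dz": 86, "turn": 0}
  ]
}}

```text
time: 3.75
tool_pos: [0.58, 0.0354, 0.0341]
tool_rot: [-0.001, 0.143, 0.99, 0.0]
contact_force: [0.3, -0.3, 0.3]
gripper_width: 1.001
grasp_force: 0.0
```

Emit:
{"op": "apply_moves", "data": {
  "series": [
    {"jaw": 1, "dx": 0, "dy": 0, "dz": 0, "turn": 0},
    {"jaw": 1, "dx": 0, "dy": 0, "dz": 0, "turn": 0},
    {"jaw": 1, "dx": 0, "dy": 0, "dz": 0, "turn": 0},
    {"jaw": 1, "dx": 0, "dy": 0, "dz": 0, "turn": 0},
    {"jaw": 1, "dx": 0, "dy": 0, "dz": 0, "turn": 0}
  ]
}}

```text
time: 4.17
tool_pos: [0.5811, 0.0342, 0.0355]
tool_rot: [0.001, 0.143, 0.99, 0.0]
contact_force: [-0.7, 0.3, 0.9]
gripper_width: 0.303
grasp_force: 0.0
```

Emit:
{"op": "apply_moves", "data": {
  "series": [
    {"jaw": 1, "dx": 0, "dy": 0, "dz": 0, "turn": 0},
    {"jaw": 1, "dx": 0, "dy": 0, "dz": 0, "turn": 0},
    {"jaw": 1, "dx": 0, "dy": 0, "dz": 0, "turn": 0},
    {"jaw": 1, "dx": 0, "dy": 0, "dz": 0, "turn": 0},
    {"jaw": 1, "dx": 0, "dy": 0, "dz": 0, "turn": 0}
  ]
}}

```text
time: 4.58
tool_pos: [0.5809, 0.0341, 0.0351]
tool_rot: [0.0, 0.143, 0.99, 0.0]
contact_force: [-0.5, 0.3, 5.3]
gripper_width: 0.144
grasp_force: 58.7
```

Emit:
{"op": "apply_moves", "data": {
  "series": [
    {"jaw": 1, "dx": 0, "dy": 0, "dz": -20, "turn": 0},
    {"jaw": 1, "dx": 0, "dy": 0, "dz": -50, "turn": 0},
    {"jaw": 1, "dx": 0, "dy": 0, "dz": -85, "turn": 0},
    {"jaw": 1, "dx": 0, "dy": 0, "dz": -115, "turn": 0},
    {"jaw": 1, "dx": 0, "dy": 0, "dz": -115, "turn": 0}
  ]
}}

```text
time: 5.0
tool_pos: [0.5844, 0.034, 0.1568]
tool_rot: [0.006, 0.143, 0.99, 0.0]
contact_force: [0.6, 0.2, 1.1]
gripper_width: 0.139
grasp_force: 58.7
```

```bash
python3 - <<'E'
from h import *
go(476.4,245.5,150,99.9)
E
```

```text
t 5.0 tcp [584.4  34.  156.8] yaw 73.51 tilt [ 0.012 -0.001 -1.   ] F [0.6 0.2 1.1] w 0.139 g 58.7
-> dxyz [163.7 172.2   5.3] turn -0.4606 dist 238
```

Emit:
{"op": "apply_moves", "data": {
  "series": [
    {"jaw": 1, "dx": 20, "dy": 21, "dz": 0, "turn": -0.07},
    {"jaw": 1, "dx": 44, "dy": 46, "dz": 0, "turn": -0.15},
    {"jaw": 1, "dx": 68, "dy": 72, "dz": 0, "turn": -0.23},
    {"jaw": 1, "dx": 92, "dy": 97, "dz": 0, "turn": -0.31},
    {"jaw": 1, "dx": 116, "dy": 123, "dz": 0, "turn": -0.39}
  ]
}}

```text
time: 5.42
tool_pos: [0.5026, 0.186, 0.1482]
tool_rot: [-0.001, -0.053, 0.999, -0.0]
contact_force: [0.9, -0.2, 0.7]
gripper_width: 0.14
grasp_force: 58.8
```

```bash
python3 - <<'E'
from h import *
go(476.4,245.5,150,99.9)
E
```

```text
t 5.42 tcp [502.6 186.  148.2] yaw 96.04 tilt [-0.001 -0.    -1.   ] F [ 0.9 -0.2  0.7] w 0.14 g 58.8
-> dxyz [19.8 61.9 -1.8] turn -0.0674 dist 65
```

Emit:
{"op": "apply_moves", "data": {
  "series": [
    {"jaw": 1, "dx": 10, "dy": 30, "dz": 0, "turn": -0.04},
    {"jaw": 1, "dx": 19, "dy": 58, "dz": 0, "turn": -0.067},
    {"jaw": 1, "dx": 19, "dy": 60, "dz": 0, "turn": -0.067},
    {"jaw": 1, "dx": 19, "dy": 60, "dz": 0, "turn": -0.067},
    {"jaw": 1, "dx": 19, "dy": 60, "dz": 0, "turn": -0.067}
  ]
}}

```text
time: 5.83
tool_pos: [0.4789, 0.2425, 0.1486]
tool_rot: [-0.0, -0.085, 0.996, -0.0]
contact_force: [-0.5, 0.5, -0.6]
gripper_width: 0.138
grasp_force: 58.8
```

```bash
python3 - <<'E'
from h import *
go(476.4,245.5,150,99.9)
f=grab_frame("wrist"); save(f,"w3.png",s=1.4)
import pickle; pickle.dump(f,open("w3.pkl","wb"))
z=state()["tool_pos"][2]-.004
m=hue(f,45,85,80,30); n,l,st,c=cv2.connectedComponentsWithStats(m.astype(np.uint8))
for i in range(1,n):
    if st[i,4]>150: print(st[i],line(f,l==i,z))
E
```

```text
t 5.83 tcp [478.9 242.5 148.6] yaw 99.7 tilt [-0.001 -0.001 -1.   ] F [-0.5  0.5 -0.6] w 0.138 g 58.8
-> dxyz [ 1.9  3.4 -1.4] turn -0.0035 dist 4
[ 18   0  32  20 281] (array([384.2, 130.6]), np.float64(13.035161469254454), np.float64(71.12913876678309))
[ 53  18  62  51 796] (array([394.9, 151.3]), np.float64(27.00966154548395), np.float64(61.91898956493678))
[262  61  35  20 588] (array([393.4, 228.5]), np.float64(13.215305598295021), np.float64(99.73328599127848))
[ 263   89   34  185 5715] (array([438.9, 236.4]), np.float64(79.07472205931978), np.float64(9.861774440770398))
[ 265  293   30   52 1325] (array([502. , 247.3]), np.float64(28.46753388692948), np.float64(9.499327107787698))
```

View pics/w3.png

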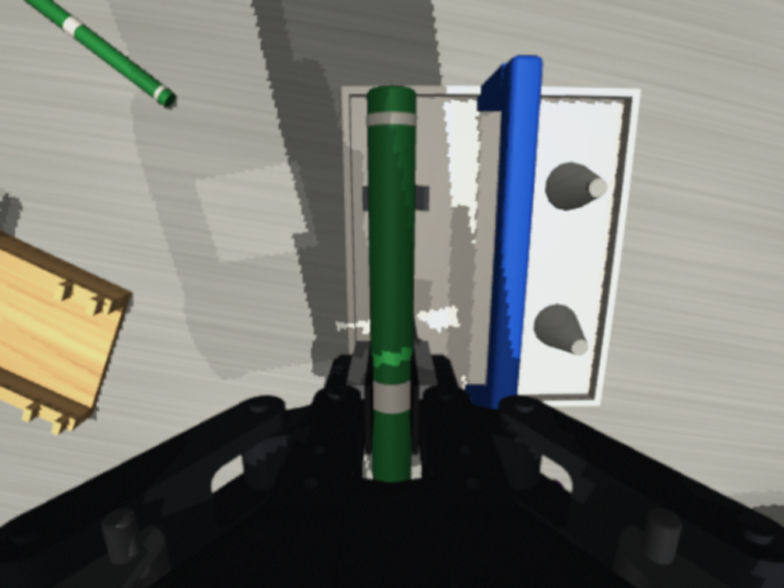

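The pen is held along (279,62)-(279,340), parallel to the handle. The plain fork shows behind it at raw (259-306,141), a little to its right. Measuring the caddy from the same view.

```bash
python3 - <<'E'
from h import *
import pickle; f=pickle.load(open("w3.pkl","rb"))
P=at_z(f,np.array([(343,87),(640,90),(600,405)])/1.4,.014)*1000; print(np.round(P,1))
for a,b in ((0,1),(1,2)): d=P[b]-P[a]; print(np.linalg.norm(d),np.degrees(np.arctan2(d[1],d[0])))
print("centre",(P[0]+P[2])/2)
m=hue(f,105,125,120,40); h=cv2.cvtColor(f["pixels"],cv2.COLOR_RGB2HSV)[...,2]
E=[]
for r in range(60,260,20):
    u=np.nonzero(m[r])[0]; 
    if len(u): print(r,u.min(),u.max(),h[r,u.min():u.max()+1:2])
u=np.array([(np.nonzero(m[r])[0].max()+.5,r) for r in range(80,260,4)]); e=at_z(f,u,.08)[:,:2]*1000
k=np.polyfit(e[:,0],e[:,1],1); print("right edge z.08",np.degrees(np.arctan(k[0])),np.polyval(k,453.6))
print("fork",at_z(f,np.array([(363,198),(428,198)])/1.4,.064)*1000,at_z(f,np.array([(587,188),(607,188),(570,347),(588,347)])/1.4,.044)*1000)
print("pen tip",at_z(f,np.array([[391,88]])/1.4,.145)*1000)
for cx,cy,a in ((453.6,297.4,9.9),):
    a=np.radians(a);Rm=np.array([[np.cos(a),-np.sin(a)],[np.sin(a),np.cos(a)]])
    for p in [(-45,52),(45,52),(-40,-55)]: print(p,Rm@p+[cx,cy])
E
```

```text
[[369.6 197.   14. ]
 [340.8 363.1  14. ]
 [536.5 397.9  14. ]]
168.5811336241818 99.85120922573745
198.80419087400372 10.064794163770504
centre [453.05832743 297.46107494  14.        ]
60 346 385 [ 58  54  54  51  53  57  65  53  60  97 163 196 214 215 212 209 207 205
 203 187]
80 359 384 [ 54  60  91 163 198 215 215 212 210 208 206 202 183]
100 358 383 [ 58  60  92 168 200 214 214 213 210 208 206 201 178]
120 357 381 [ 59  63 111 172 203 214 214 212 210 208 205 200 178]
140 356 380 [ 57  61 109 174 205 214 214 213 210 208 205 194 178]
160 355 378 [ 57  60 116 178 205 213 214 212 209 207 204 188]
180 354 377 [ 54  60 125 180 207 213 213 211 209 206 203 183]
200 353 375 [ 54  59  84 101 164 210 210 209 208 205 199 177]
220 351 373 [ 61  55  74 100 113 124 189 209 208 205 201 179]
240 350 372 [ 57  56  80 103 113 116 128 198 207 205 196 187]
right edge z.08 9.82072067194873 302.15370444508517
fork [[425.55602728 220.45642118  64.        ]
 [420.29199005 250.99069708  64.        ]] [[401.10199613 334.11225158  44.        ]
 [399.15521368 344.67586294  44.        ]
 [489.02042024 349.68179531  44.        ]
 [487.28089866 360.14284811  44.        ]]
pen tip [[390.54460257 228.08078689 145.        ]]
(-45, 52) [400.32976711 340.88887545]
(45, 52) [488.98960646 356.36249447]
(-40, -55) [423.65172747 236.34182305]
```

Emit:
{"op": "apply_moves", "data": {
  "series": [
    {"jaw": 1, "dx": 1, "dy": 0, "dz": 20, "turn": 0},
    {"jaw": 1, "dx": 1, "dy": 0, "dz": 40, "turn": 0},
    {"jaw": 1, "dx": 1, "dy": 0, "dz": 58, "turn": 0},
    {"jaw": 1, "dx": 1, "dy": 0, "dz": 60, "turn": 0},
    {"jaw": 1, "dx": 1, "dy": 0, "dz": 60, "turn": 0}
  ]
}}

```text
time: 6.3
tool_pos: [0.4775, 0.2412, 0.0878]
tool_rot: [-0.002, -0.084, 0.997, -0.001]
contact_force: [-0.3, -0.7, -0.7]
gripper_width: 0.138
grasp_force: 58.8
```

```bash
python3 - <<'E'
from h import *
go(476.4,245.5,88,99.9)
f=grab_frame("wrist"); save(f,"w4.png",(180,0,380,300),2)
import pickle; pickle.dump(f,open("w4.pkl","wb"))
m=hue(f,45,85,80,30,(200,0,400,420)); n,l,st,c=cv2.connectedComponentsWithStats(m.astype(np.uint8))
for i in range(1,n):
    if st[i,4]>150: print(st[i],line(f,l==i,.083))
E
```

```text
t 6.3 tcp [477.5 241.2  87.8] yaw 99.58 tilt [-0.003 -0.001 -1.   ] F [-0.3 -0.7 -0.7] w 0.138 g 58.8
-> dxyz [ 0.3  4.4 -0.2] turn -0.0055 dist 4
[263  62  34  19 571] (array([391.7, 227.6]), np.float64(12.99491673045402), np.float64(99.49424580482395))
[ 263   89   34  185 5703] (array([437.7, 235.3]), np.float64(79.70424966300898), np.float64(9.719973371482531))
[ 265  293   30   52 1337] (array([501.2, 246.1]), np.float64(28.622671146787688), np.float64(9.379395573572195))
```

View pics/w4.png

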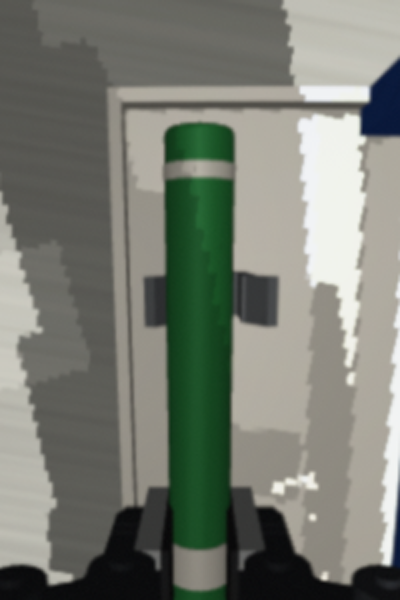

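The fork shows at raw columns 252-318 (row 150), centre about 285, and the pen at 263-296, centre about 280. So the pen is a few mm left of the slot.

```bash
python3 - <<'E'
from h import *
import pickle; f=pickle.load(open("w4.pkl","rb"))
g=f["pixels"].astype(int)
for r in (142,150,158): print(r,[int(x) for x in g[r,246:266].sum(1)//3],[int(x) for x in g[r,294:324].sum(1)//3])
c=at_z(f,[(252,150),(318.5,150),(252,138),(318.5,138),(252,162),(318.5,162)],.064)*1000; print(np.round(c,1))
p=at_z(f,[(263,150),(296.7,150)],.083)*1000; print(np.round(p,1))
n=np.array([-np.sin(np.radians(9.8)),np.cos(np.radians(9.8))])
print("across: fork",(c[:,:2]@n).round(1),"pen",(p[:,:2]@n).round(1))
t=np.array([n[1],-n[0]]); print("along fork",(c[:,:2]@t).round(1),"pen tip",at_z(f,[(280,62)],.083)[0,:2]@t*1000)
E
```

```text
142 [144, 145, 145, 145, 143, 126, 84, 64, 63, 62, 60, 51, 47, 46, 46, 45, 42, 33, 31, 34] [38, 39, 52, 69, 63, 46, 51, 69, 72, 61, 55, 56, 56, 55, 56, 56, 56, 56, 56, 60, 67, 71, 74, 76, 94, 134, 165, 173, 173, 173]
150 [139, 145, 145, 145, 144, 131, 89, 66, 63, 62, 60, 53, 47, 46, 46, 45, 42, 33, 32, 34] [37, 37, 51, 68, 62, 46, 54, 72, 71, 60, 55, 56, 56, 56, 55, 56, 56, 55, 57, 61, 68, 72, 73, 78, 103, 144, 168, 173, 172, 172]
158 [137, 145, 146, 146, 144, 133, 96, 69, 64, 63, 61, 55, 48, 46, 46, 45, 42, 35, 32, 34] [37, 51, 94, 137, 131, 93, 66, 75, 69, 60, 56, 56, 55, 56, 56, 56, 55, 54, 55, 62, 69, 73, 73, 79, 111, 154, 170, 173, 172, 171]
[[425.4 220.   64. ]
 [420.1 251.2  64. ]
 [419.9 219.2  64. ]
 [414.6 250.1  64. ]
 [431.  220.9  64. ]
 [425.7 252.3  64. ]]
[[423.1 226.   83. ]
 [420.8 239.7  83. ]]
across: fork [144.4 176.  144.5 175.9 144.3 176.2] pen [150.7 164.6]
along fork [456.6 456.7 451.  451.1 462.3 462.4] pen tip 421.47175455338936
```

Emit:
{"op": "apply_moves", "data": {
  "series": [
    {"jaw": 1, "dx": 0, "dy": 2, "dz": 0, "turn": -0.003},
    {"jaw": 1, "dx": 0, "dy": 2, "dz": 8, "turn": -0.003},
    {"jaw": 1, "dx": 0, "dy": 2, "dz": 15, "turn": -0.003},
    {"jaw": 1, "dx": 0, "dy": 2, "dz": 21, "turn": -0.003},
    {"jaw": 1, "dx": 0, "dy": 2, "dz": 21, "turn": -0.003}
  ]
}}

```text
time: 6.77
tool_pos: [0.4766, 0.2443, 0.0665]
tool_rot: [-0.001, -0.086, 0.996, -0.0]
contact_force: [-0.7, -0.4, 0.3]
gripper_width: 0.137
grasp_force: 58.8
```

```bash
python3 - <<'E'
from h import *
go(476.4,245.5,45,99.8)
f=grab_frame("wrist"); save(f,"w5.png",(180,0,380,300),2)
p=f["pixels"].astype(int)
for r in (135,145,155): print(r,[int(x) for x in p[r,240:268].sum(1)//3],[int(x) for x in p[r,290:330].sum(1)//3])
print(state()["contact_force"],state()["ft_torque"])
E
```

```text
t 6.77 tcp [476.6 244.3  66.5] yaw 99.87 tilt [-0.003 -0.001 -1.   ] F [-0.7 -0.4  0.3] w 0.137 g 58.8
-> dxyz [-0.1  1.3 21.5] turn 0.0013 dist 22
135 [147, 147, 147, 146, 147, 147, 147, 147, 147, 147, 147, 146, 147, 147, 147, 146, 146, 146, 143, 142, 141, 133, 103, 54, 33, 33, 36, 37] [45, 43, 42, 41, 38, 47, 97, 155, 171, 171, 172, 175, 177, 177, 177, 177, 177, 177, 177, 177, 176, 176, 176, 177, 176, 177, 176, 175, 176, 176, 175, 176, 176, 175, 175, 176, 175, 176, 175, 175]
145 [97, 70, 64, 64, 65, 61, 53, 48, 46, 46, 46, 47, 46, 47, 46, 45, 46, 47, 48, 57, 68, 52, 36, 31, 32, 34, 35, 37] [45, 43, 41, 40, 37, 34, 38, 60, 82, 71, 59, 56, 57, 57, 57, 57, 57, 56, 56, 57, 56, 58, 63, 71, 74, 74, 74, 83, 120, 163, 174, 175, 176, 175, 174, 174, 175, 174, 174, 174]
155 [107, 75, 64, 64, 64, 61, 56, 49, 47, 46, 47, 48, 47, 47, 46, 47, 46, 46, 48, 57, 71, 58, 39, 30, 31, 34, 35, 38] [44, 42, 42, 39, 37, 33, 41, 65, 83, 71, 59, 58, 57, 57, 56, 57, 57, 57, 56, 57, 57, 59, 66, 73, 73, 73, 76, 93, 132, 165, 174, 174, 174, 174, 174, 174, 173, 174, 174, 173]
[-0.13799862  0.28833765  0.01361412] [ 0.00800019 -0.04391673 -0.03222203]
```

View pics/w5.png

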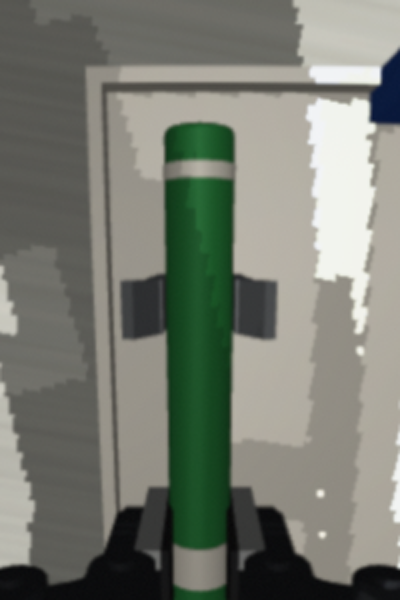

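The pen is now centred: the fork spans raw columns 240-318 and the pen 263-297, with equal gaps. Pressing down.

Emit:
{"op": "apply_moves", "data": {
  "series": [
    {"jaw": 1, "dx": 0, "dy": 0, "dz": 5, "turn": 0},
    {"jaw": 1, "dx": 0, "dy": 0, "dz": 10, "turn": 0},
    {"jaw": 1, "dx": 0, "dy": 0, "dz": 14, "turn": 0},
    {"jaw": 1, "dx": 0, "dy": 0, "dz": 18, "turn": 0},
    {"jaw": 1, "dx": 0, "dy": 0, "dz": 20, "turn": 0}
  ]
}}

```text
time: 7.23
tool_pos: [0.4772, 0.2445, 0.0473]
tool_rot: [-0.001, -0.086, 0.996, -0.0]
contact_force: [0.0, 0.5, -0.5]
gripper_width: 0.139
grasp_force: 58.8
```

Emit:
{"op": "apply_moves", "data": {
  "series": [
    {"jaw": 1, "dx": 0, "dy": 0, "dz": 1, "turn": 0},
    {"jaw": 1, "dx": 0, "dy": 0, "dz": 1, "turn": 0}
  ]
}}

```text
time: 7.4
tool_pos: [0.4771, 0.2442, 0.0465]
tool_rot: [-0.001, -0.086, 0.996, -0.0]
contact_force: [-0.2, -0.1, -0.2]
gripper_width: 0.139
grasp_force: 58.8
```

Emit:
{"op": "apply_moves", "data": {
  "series": [
    {"jaw": 1, "dx": 0, "dy": 0, "dz": 1, "turn": 0},
    {"jaw": 1, "dx": 0, "dy": 0, "dz": 1, "turn": 0},
    {"jaw": 1, "dx": 0, "dy": 0, "dz": 2, "turn": 0},
    {"jaw": 1, "dx": 0, "dy": 0, "dz": 2, "turn": 0}
  ]
}}

```text
time: 7.73
tool_pos: [0.4777, 0.2446, 0.0453]
tool_rot: [-0.0, -0.086, 0.996, -0.0]
contact_force: [-0.1, -0.1, 0.3]
gripper_width: 0.137
grasp_force: 58.8
```

```bash
python3 - <<'E'
from h import *
go(476.4,245.5,45,99.8)
s=grab_frame("side"); save(s,"side2.png",(270,270,420,410),4)
E
```

```text
t 7.73 tcp [477.7 244.6  45.3] yaw 99.86 tilt [-0. -0. -1.] F [-0.1 -0.1  0.3] w 0.137 g 58.8
-> dxyz [1.1 1.1 0.3] turn 0.0011 dist 2
```

View pics/side2.png

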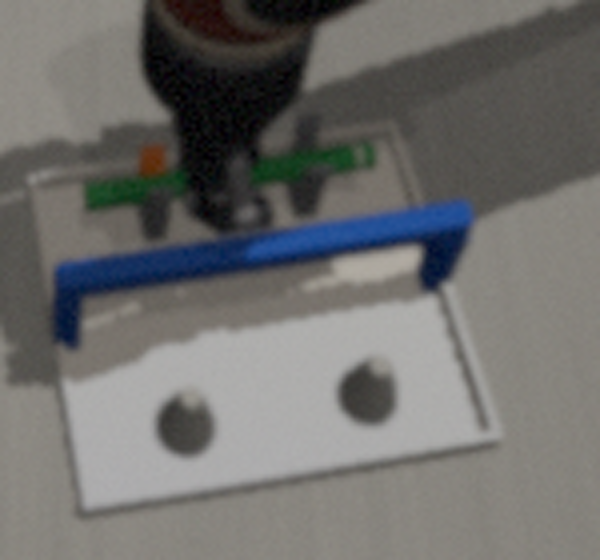

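The pen is between both forks, with the orange jaw at crop (152,160). My ten pictures are used, so from here I go by force and numbers. Pushing further.

Emit:
{"op": "apply_moves", "data": {
  "series": [
    {"jaw": 1, "dx": 0, "dy": 0, "dz": 1, "turn": 0},
    {"jaw": 1, "dx": 0, "dy": 0, "dz": 1, "turn": 0},
    {"jaw": 1, "dx": 0, "dy": 0, "dz": 2, "turn": 0},
    {"jaw": 1, "dx": 0, "dy": 0, "dz": 2, "turn": 0}
  ]
}}

```text
time: 8.12
tool_pos: [0.4779, 0.2447, 0.045]
tool_rot: [-0.0, -0.086, 0.996, -0.0]
contact_force: [-5.8, -2.0, 9.9]
gripper_width: 0.143
grasp_force: 59.8
```

Emit:
{"op": "apply_moves", "data": {
  "series": [
    {"jaw": 1, "dx": 0, "dy": 0, "dz": 1, "turn": 0},
    {"jaw": 1, "dx": 0, "dy": 0, "dz": 1, "turn": 0},
    {"jaw": 1, "dx": 0, "dy": 0, "dz": 1, "turn": 0}
  ]
}}

```text
time: 8.37
tool_pos: [0.478, 0.2447, 0.0449]
tool_rot: [-0.001, -0.086, 0.996, -0.0]
contact_force: [-8.4, -3.0, 17.0]
gripper_width: 0.136
grasp_force: 60.4
```

Emit:
{"op": "apply_moves", "data": {
  "series": [
    {"jaw": 1, "dx": 0, "dy": 0, "dz": 1, "turn": 0},
    {"jaw": 1, "dx": 0, "dy": 0, "dz": 1, "turn": 0},
    {"jaw": 1, "dx": 0, "dy": 0, "dz": 1, "turn": 0}
  ]
}}

```text
time: 8.62
tool_pos: [0.478, 0.2447, 0.0448]
tool_rot: [-0.001, -0.086, 0.996, -0.0]
contact_force: [-11.4, -4.5, 22.2]
gripper_width: 0.139
grasp_force: 61.1
```

```bash
python3 - <<'E'
from h import *
go(476.4,245.5,45,99.8); print(state()["ft_torque"])
s=grab_frame("side")
m=hue(s,3,18,130,50,(290,290,330,330)); v,u=np.nonzero(m); print("orange",m.sum(),u.mean(),v.mean(),u.min(),u.max(),v.min(),v.max())
m=hue(s,45,85,80,30,(285,300,370,330)); v,u=np.nonzero(m); print("green",m.sum())
p=np.polyfit(u,v,1); print(p, u.min(),u.max())
# predicted pen line for home vs 15mm high
for dz in (0,.004,.01):
    c=np.array([.4636,.2424]);d=np.array([np.cos(np.radians(9.85)),np.sin(np.radians(9.85))])*.075
    e=proj(s,[[*(c-d),.04+dz],[*(c+d),.04+dz]]); print(dz,e.round(1).tolist(),[round(float(np.polyval(p,x)),1) for x in e[:,0]])
E
```

```text
t 8.62 tcp [478.  244.7  44.8] yaw 99.89 tilt [-0.002 -0.001 -1.   ] F [-11.4  -4.5  22.2] w 0.139 g 61.1
-> dxyz [ 1.5  1.  -0.2] turn 0.0015 dist 2
[-0.76970229  1.77240293 -0.05279908]
orange 40 307.5 310.0 305 310 307 313
green 269
[-1.51767847e-01  3.63079723e+02] 292 362
0 [[362.4, 309.2], [290.2, 319.9]] [308.1, 319.0]
0.004 [[362.7, 308.3], [290.2, 319.0]] [308.0, 319.0]
0.01 [[363.2, 306.9], [290.3, 317.6]] [308.0, 319.0]
```

Emit:
{"op": "apply_moves", "data": {
  "series": [
    {"jaw": 1, "dx": 0, "dy": 0, "dz": -2, "turn": 0},
    {"jaw": 1, "dx": 0, "dy": 0, "dz": -3, "turn": 0},
    {"jaw": 0.6, "dx": 0, "dy": 0, "dz": -3, "turn": 0},
    {"jaw": 0.6, "dx": 0, "dy": 0, "dz": -3, "turn": 0},
    {"jaw": 0.6, "dx": 0, "dy": 0, "dz": -3, "turn": 0}
  ]
}}

```text
time: 9.08
tool_pos: [0.4779, 0.244, 0.0443]
tool_rot: [-0.0, -0.086, 0.996, -0.001]
contact_force: [-0.3, -4.6, 4.1]
gripper_width: 0.402
grasp_force: 0.0
```

Emit:
{"op": "apply_moves", "data": {
  "series": [
    {"jaw": 0.6, "dx": 0, "dy": 0, "dz": 0, "turn": 0},
    {"jaw": 0.6, "dx": 0, "dy": 0, "dz": 0, "turn": 0},
    {"jaw": 0.6, "dx": 0, "dy": 0, "dz": 0, "turn": 0}
  ]
}}

```text
time: 9.33
tool_pos: [0.4779, 0.244, 0.0443]
tool_rot: [-0.0, -0.086, 0.996, -0.001]
contact_force: [-1.1, -6.2, 3.1]
gripper_width: 0.404
grasp_force: 0.0
```

Emit:
{"op": "apply_moves", "data": {
  "series": [
    {"jaw": 0.72, "dx": 0, "dy": 0, "dz": 0, "turn": 0},
    {"jaw": 0.72, "dx": 0, "dy": 0, "dz": 0, "turn": 0},
    {"jaw": 0.72, "dx": 0, "dy": 0, "dz": 0, "turn": 0}
  ]
}}

```text
time: 9.58
tool_pos: [0.4774, 0.2448, 0.0439]
tool_rot: [-0.0, -0.086, 0.996, 0.0]
contact_force: [-0.7, -0.4, -0.2]
gripper_width: 0.281
grasp_force: 0.0
```

Emit:
{"op": "apply_moves", "data": {
  "series": [
    {"jaw": 0.72, "dx": 0, "dy": 0, "dz": -8, "turn": 0},
    {"jaw": 0.72, "dx": 0, "dy": 0, "dz": -25, "turn": 0},
    {"jaw": 0.72, "dx": 0, "dy": 0, "dz": -55, "turn": 0},
    {"jaw": 0.72, "dx": 0, "dy": 0, "dz": -85, "turn": 0},
    {"jaw": 0.72, "dx": 0, "dy": 0, "dz": -105, "turn": 0}
  ]
}}

```text
time: 10.0
tool_pos: [0.4786, 0.2452, 0.1528]
tool_rot: [0.002, -0.086, 0.996, 0.001]
contact_force: [1.2, -0.8, -0.1]
gripper_width: 0.276
grasp_force: 0.0
```

Emit:
{"op": "apply_moves", "data": {
  "series": [
    {"jaw": 0, "dx": 0, "dy": 0, "dz": 0, "turn": 0},
    {"jaw": 0, "dx": 0, "dy": 0, "dz": 0, "turn": 0}
  ]
}}

```text
time: 10.17
tool_pos: [0.4787, 0.2452, 0.1514]
tool_rot: [0.002, -0.086, 0.996, 0.001]
contact_force: [0.2, 0.9, -0.4]
gripper_width: 0.553
grasp_force: 0.0
```

```bash
python3 - <<'E'
from h import *
go(453.5,294,150,99.8)
f=grab_frame("wrist");s=grab_frame("side");t=grab_frame("top")
import pickle; pickle.dump((f,s,t),open("after.pkl","wb"))
for n,g,z in (("wrist",f,.04),):
  m=hue(g,45,85,80,30); k,l,st,c=cv2.connectedComponentsWithStats(m.astype(np.uint8))
  for i in range(1,k):
    if st[i,4]>80: print(n,st[i],line(g,l==i,z))
m=hue(f,105,125,120,40); k,l,st,c=cv2.connectedComponentsWithStats(m.astype(np.uint8))
for i in range(1,k):
    if st[i,4]>200: print("handle",st[i],rect(f,l==i,.08),line(f,l==i,.08))
m=hue(t,105,125,120,40,(100,205,195,320)); print("top handle",m.sum(),rect(t,m,.08))
for nm,g,b in (("side",s,(290,290,330,330)),("wrist",f,(150,150,420,420))):
  m=hue(g,3,18,130,50,b); v,u=np.nonzero(m); print("orange",nm,m.sum(),u.mean(),v.mean(),u.min(),u.max(),v.min(),v.max())
m=hue(s,45,85,80,30,(285,300,370,330)); v,u=np.nonzero(m); p=np.polyfit(u,v,1); print(m.sum(),p,u.min(),u.max(),np.polyval(p,[290.2,362.4]))
E
```

```text
t 10.17 tcp [478.7 245.2 151.4] yaw 99.88 tilt [ 0.004  0.001 -1.   ] F [ 0.2  0.9 -0.4] w 0.553 g 0.0
-> dxyz [16.4 52.4  1.4] turn 0.0014 dist 55
wrist [ 19   0  30  18 255] (array([359.4,  47.6]), np.float64(22.16261782592043), np.float64(72.6477123876409))
wrist [ 52  17  61  50 785] (array([378.3,  84.4]), np.float64(49.63166042408173), np.float64(62.022583957803576))
wrist [111  62  12  13 106] (array([393. , 111.3]), np.float64(8.285064548733477), np.float64(128.21511389141628))
wrist [273  93  17   9 149] (array([393.2, 232.3]), np.float64(11.685966704259382), np.float64(99.93790517370896))
wrist [ 272  107   19  103 1737] (array([438.2, 240.4]), np.float64(77.61078061545288), np.float64(10.395608454063668))
wrist [273 222  18  61 845] (array([513.4, 254.7]), np.float64(53.823220387434475), np.float64(9.4618977098529))
handle [ 340   40   44  232 5644] (array([429.3, 287.2]), 147.6, 25.7, 10.11) (array([428.6, 291.9]), np.float64(147.73297073714707), np.float64(11.884484667219901))
top handle 159 (array([422.1, 289.4]), 52.0, 15.1, 9.71)
orange side 41 307.5609756097561 311.0731707317073 305 310 308 314
orange wrist 250 271.452 243.952 266 278 228 256
332 [-1.61458999e-01  3.67099269e+02] 291 362 [320.24386748 308.58652774]
```

```bash
python3 - <<'E'
from h import *
import pickle; f,s,t=pickle.load(open("after.pkl","rb"))
im=cv2.resize(cv2.imread("pics/side0.png")[:,:,::-1],(560,420),interpolation=cv2.INTER_AREA); g={"pixels":np.ascontiguousarray(im)}
for n,q in (("before",g),("now",s)):
  m=hue(q,3,18,120,50,(295,295,325,330)); v,u=np.nonzero(m); print(n,"orange",m.sum(),u.mean().round(2),v.mean().round(2),u.min(),u.max(),v.min(),v.max())
  m=hue(q,105,125,120,40,(270,300,400,370)); v,u=np.nonzero(m); print("handle",m.sum(),u.mean().round(2),v.mean().round(2),u.min(),u.max(),v.min(),v.max())
# wrist: right edge of handle, rim, fork vs pen
m=hue(f,105,125,120,40)
u=np.array([(np.nonzero(m[r])[0].max()+.5,r) for r in range(80,260,4)]); e=at_z(f,u,.08)[:,:2]*1000; k=np.polyfit(e[:,0],e[:,1],1); print("handle right edge",np.degrees(np.arctan(k[0])),np.polyval(k,453.6))
p=f["pixels"]
for r in (135,145,155,235,243,250): print(r,[tuple(int(a) for a in x) for x in p[r,256:306:2]])
E
```

```text
before orange 40 307.58 310.27 305 310 307 314
handle 890 336.03 333.18 284 387 321 355
now orange 42 307.64 311.1 305 311 308 314
handle 940 336.49 334.29 284 387 321 357
handle right edge 10.2296802156576 304.4478646673899
135 [(133, 129, 121), (76, 75, 73), (55, 56, 57), (48, 49, 51), (45, 46, 48), (44, 46, 47), (50, 50, 52), (52, 54, 55), (31, 50, 35), (16, 56, 25), (21, 69, 31), (26, 77, 37), (29, 84, 41), (27, 81, 39), (24, 76, 35), (20, 69, 31), (18, 60, 27), (34, 51, 38), (53, 54, 55), (54, 55, 56), (46, 48, 48), (47, 48, 49), (47, 49, 50), (60, 61, 62), (78, 78, 77)]
145 [(131, 128, 120), (84, 83, 80), (54, 55, 56), (42, 43, 45), (43, 44, 46), (45, 46, 48), (49, 51, 53), (57, 58, 59), (36, 53, 40), (17, 58, 26), (20, 68, 31), (25, 77, 37), (29, 83, 40), (27, 82, 39), (23, 75, 34), (20, 65, 29), (17, 57, 26), (36, 51, 40), (55, 56, 56), (54, 55, 56), (47, 49, 49), (47, 48, 49), (46, 48, 49), (60, 62, 62), (83, 83, 81)]
155 [(137, 134, 126), (157, 153, 143), (160, 156, 146), (161, 156, 146), (160, 155, 144), (138, 135, 125), (133, 129, 120), (130, 127, 118), (73, 84, 70), (18,
[... 676 characters left out ...]
 115), (127, 123, 114), (126, 117, 107), (122, 67, 41), (111, 49, 18), (92, 41, 14), (93, 41, 14), (93, 40, 13), (92, 41, 14), (79, 45, 18), (23, 65, 30), (21, 65, 31), (21, 68, 31), (20, 65, 29), (17, 55, 25), (56, 67, 56), (60, 60, 60), (49, 51, 52), (46, 47, 48), (45, 46, 47), (46, 47, 48), (65, 65, 64), (138, 135, 126)]
250 [(126, 122, 115), (127, 123, 115), (127, 123, 115), (127, 123, 115), (127, 121, 112), (123, 72, 49), (117, 51, 18), (94, 41, 13), (93, 41, 14), (93, 41, 14), (92, 42, 15), (71, 50, 21), (23, 66, 31), (23, 69, 33), (23, 74, 34), (19, 66, 30), (20, 58, 28), (85, 94, 80), (96, 94, 89), (50, 51, 52), (47, 48, 49), (46, 47, 48), (54, 56, 57), (67, 68, 68), (138, 135, 127)]
```

The jaw nose reaches over the pen at (266-279, 228-256) and the pen sits centred in both slots. Now the handle.

```bash
python3 - <<'E'
from h import *
go(454.7,297.2,71,99.8)
E
```

```text
t 10.32 tcp [476.6 244.3 147.6] yaw 99.87 tilt [-0.003 -0.001 -1.   ] F [-0.5  0.1  0.6] w 0.812 g 0.0
-> dxyz [12.3 55.9 76.6] turn 0.0012 dist 96
```

Emit:
{"op": "apply_moves", "data": {
  "series": [
    {"jaw": 0.4, "dx": 6, "dy": 27, "dz": 0, "turn": 0},
    {"jaw": 0.4, "dx": 12, "dy": 55, "dz": 0, "turn": 0},
    {"jaw": 0.4, "dx": 12, "dy": 55, "dz": 20, "turn": 0},
    {"jaw": 0.4, "dx": 12, "dy": 55, "dz": 40, "turn": 0},
    {"jaw": 0.4, "dx": 12, "dy": 55, "dz": 40, "turn": 0}
  ]
}}

```text
time: 10.73
tool_pos: [0.4525, 0.2954, 0.1032]
tool_rot: [-0.005, -0.086, 0.996, -0.002]
contact_force: [-1.1, -0.4, -0.8]
gripper_width: 0.599
grasp_force: 0.0
```

```bash
python3 - <<'E'
from h import *
go(454.7,297.2,71,99.8)
f=grab_frame("wrist"); m=hue(f,105,125,120,40)
u=np.array([(np.nonzero(m[r])[0].max()+.5,r) for r in range(80,200,4)if m[r].any()]); e=at_z(f,u,.08)[:,:2]*1000; k=np.polyfit(e[:,0],e[:,1],1); print("handle right edge",np.degrees(np.arctan(k[0])),np.polyval(k,454.7))
v,u=np.nonzero(m); i=v.argmin(); print("far end",at_z(f,[(u[i],v[i])],.08)*1000)
E
```

```text
t 10.73 tcp [452.5 295.4 103.2] yaw 99.92 tilt [-0.01  -0.005 -1.   ] F [-1.1 -0.4 -0.8] w 0.599 g 0.0
-> dxyz [-2.8  1.4 32.2] turn 0.0021 dist 32
handle right edge 10.671767044927904 306.1173390374411
far end [[356.425516  276.9135452  80.       ]]
```

Emit:
{"op": "apply_moves", "data": {
  "series": [
    {"jaw": 0.4, "dx": -2, "dy": 2, "dz": 0, "turn": 0},
    {"jaw": 0.4, "dx": -2, "dy": 2, "dz": 12, "turn": 0},
    {"jaw": 0.4, "dx": -2, "dy": 2, "dz": 24, "turn": 0},
    {"jaw": 0.4, "dx": -2, "dy": 2, "dz": 33, "turn": 0},
    {"jaw": 0.4, "dx": -2, "dy": 2, "dz": 33, "turn": 0}
  ]
}}

```text
time: 11.2
tool_pos: [0.4564, 0.2981, 0.0734]
tool_rot: [-0.002, -0.086, 0.996, -0.001]
contact_force: [-1.9, 0.4, -0.7]
gripper_width: 0.601
grasp_force: 0.0
```

Emit:
{"op": "apply_moves", "data": {
  "series": [
    {"jaw": 0.8, "dx": 0, "dy": 0, "dz": 0, "turn": 0},
    {"jaw": 0.8, "dx": 0, "dy": 0, "dz": 0, "turn": 0},
    {"jaw": 0.9, "dx": 0, "dy": 0, "dz": 0, "turn": 0},
    {"jaw": 1, "dx": 0, "dy": 0, "dz": 0, "turn": 0},
    {"jaw": 1, "dx": 0, "dy": 0, "dz": 0, "turn": 0}
  ]
}}

```text
time: 11.62
tool_pos: [0.4586, 0.2993, 0.0771]
tool_rot: [0.001, -0.086, 0.996, 0.0]
contact_force: [0.3, -0.3, 2.2]
gripper_width: 0.151
grasp_force: 61.4
```

Emit:
{"op": "apply_moves", "data": {
  "series": [
    {"jaw": 1, "dx": 0, "dy": 0, "dz": 0, "turn": 0},
    {"jaw": 1, "dx": 0, "dy": 0, "dz": 0, "turn": 0},
    {"jaw": 1, "dx": 0, "dy": 0, "dz": 0, "turn": 0}
  ]
}}

```text
time: 11.87
tool_pos: [0.4586, 0.2993, 0.0771]
tool_rot: [0.001, -0.086, 0.996, 0.0]
contact_force: [0.1, -0.0, 3.5]
gripper_width: 0.149
grasp_force: 61.7
```

Emit:
{"op": "apply_moves", "data": {
  "series": [
    {"jaw": 1, "dx": 0, "dy": 0, "dz": -8, "turn": 0},
    {"jaw": 1, "dx": 0, "dy": 0, "dz": -22, "turn": 0},
    {"jaw": 1, "dx": 0, "dy": 0, "dz": -42, "turn": 0},
    {"jaw": 1, "dx": 0, "dy": 0, "dz": -65, "turn": 0},
    {"jaw": 1, "dx": 0, "dy": 0, "dz": -88, "turn": 0}
  ]
}}

```text
time: 12.28
tool_pos: [0.4564, 0.2984, 0.1631]
tool_rot: [-0.002, -0.086, 0.996, -0.001]
contact_force: [0.5, 0.4, -3.5]
gripper_width: 0.149
grasp_force: 60.6
```

Emit:
{"op": "apply_moves", "data": {
  "series": [
    {"jaw": 1, "dx": 0, "dy": 0, "dz": -20, "turn": 0},
    {"jaw": 1, "dx": 0, "dy": 0, "dz": -40, "turn": 0},
    {"jaw": 1, "dx": 0, "dy": 0, "dz": -60, "turn": 0},
    {"jaw": 1, "dx": 0, "dy": 0, "dz": -67, "turn": 0},
    {"jaw": 1, "dx": 0, "dy": 0, "dz": -67, "turn": 0}
  ]
}}

```text
time: 12.7
tool_pos: [0.4586, 0.2994, 0.2328]
tool_rot: [0.001, -0.086, 0.996, 0.001]
contact_force: [0.7, 0.6, -4.5]
gripper_width: 0.15
grasp_force: 60.6
```

```bash
python3 - <<'E'
from h import *
go(513.4,-263.5,227,89.4); print(state()["ft_torque"])
E
```

```text
t 12.7 tcp [458.6 299.4 232.8] yaw 99.87 tilt [ 0.002  0.001 -1.   ] F [ 0.7  0.6 -4.5] w 0.15 g 60.6
-> dxyz [  42.5 -564.     5.2] turn 0.1828 dist 566
[ 0.04011081  0.00471218 -0.02583812]
```

Emit:
{"op": "apply_moves", "data": {
  "series": [
    {"jaw": 1, "dx": 1, "dy": -12, "dz": 0, "turn": 0},
    {"jaw": 1, "dx": 3, "dy": -36, "dz": 0, "turn": 0},
    {"jaw": 1, "dx": 5, "dy": -66, "dz": 0, "turn": 0},
    {"jaw": 1, "dx": 7, "dy": -98, "dz": 0, "turn": 0},
    {"jaw": 1, "dx": 10, "dy": -130, "dz": 0, "turn": 0}
  ]
}}

```text
time: 13.12
tool_pos: [0.4691, 0.1674, 0.2283]
tool_rot: [-0.002, -0.086, 0.996, -0.0]
contact_force: [0.4, 0.1, -4.5]
gripper_width: 0.152
grasp_force: 60.6
```

Emit:
{"op": "apply_moves", "data": {
  "series": [
    {"jaw": 1, "dx": 2, "dy": -32, "dz": 0, "turn": 0},
    {"jaw": 1, "dx": 5, "dy": -64, "dz": 0, "turn": 0},
    {"jaw": 1, "dx": 7, "dy": -96, "dz": 0, "turn": 0},
    {"jaw": 1, "dx": 9, "dy": -128, "dz": 0, "turn": 0},
    {"jaw": 1, "dx": 12, "dy": -160, "dz": 0, "turn": 0}
  ]
}}

```text
time: 13.53
tool_pos: [0.4845, 0.0077, 0.2285]
tool_rot: [-0.002, -0.086, 0.996, 0.0]
contact_force: [0.5, -0.3, -4.0]
gripper_width: 0.15
grasp_force: 60.6
```

Emit:
{"op": "apply_moves", "data": {
  "series": [
    {"jaw": 1, "dx": 2, "dy": -32, "dz": 0, "turn": 0},
    {"jaw": 1, "dx": 5, "dy": -64, "dz": 0, "turn": 0},
    {"jaw": 1, "dx": 7, "dy": -96, "dz": 0, "turn": 0},
    {"jaw": 1, "dx": 9, "dy": -128, "dz": 0, "turn": 0},
    {"jaw": 1, "dx": 12, "dy": -155, "dz": 0, "turn": 0}
  ]
}}

```text
time: 13.95
tool_pos: [0.4992, -0.1473, 0.2284]
tool_rot: [-0.002, -0.085, 0.996, 0.001]
contact_force: [0.5, 1.3, -4.2]
gripper_width: 0.145
grasp_force: 60.6
```

```bash
python3 - <<'E'
from h import *
go(513.4,-263.5,227,89.4)
E
```

```text
t 13.95 tcp [ 499.2 -147.3  228.4] yaw 99.8 tilt [-0.004  0.001 -1.   ] F [ 0.5  1.3 -4.2] w 0.145 g 60.6
-> dxyz [   5.8 -117.     1.2] turn 0.1815 dist 117
```

Emit:
{"op": "apply_moves", "data": {
  "series": [
    {"jaw": 1, "dx": 1, "dy": -30, "dz": 1, "turn": 0.04},
    {"jaw": 1, "dx": 3, "dy": -60, "dz": 1, "turn": 0.09},
    {"jaw": 1, "dx": 4, "dy": -85, "dz": 1, "turn": 0.14},
    {"jaw": 1, "dx": 5, "dy": -105, "dz": 1, "turn": 0.17},
    {"jaw": 1, "dx": 6, "dy": -116, "dz": 1, "turn": 0.181}
  ]
}}

```text
time: 14.37
tool_pos: [0.5132, -0.2625, 0.2273]
tool_rot: [-0.002, 0.006, 1.0, 0.001]
contact_force: [-1.1, 0.8, -4.9]
gripper_width: 0.15
grasp_force: 60.6
```

Emit:
{"op": "apply_moves", "data": {
  "series": [
    {"jaw": 1, "dx": 0, "dy": 0, "dz": 0, "turn": 0},
    {"jaw": 1, "dx": 0, "dy": 0, "dz": 0, "turn": 0},
    {"jaw": 1, "dx": 0, "dy": 0, "dz": 0, "turn": 0},
    {"jaw": 1, "dx": 0, "dy": 0, "dz": 0, "turn": 0},
    {"jaw": 1, "dx": 0, "dy": 0, "dz": 0, "turn": 0}
  ]
}}

```text
time: 14.78
tool_pos: [0.5148, -0.2594, 0.2302]
tool_rot: [-0.0, 0.004, 1.0, 0.0]
contact_force: [0.2, 0.2, -4.9]
gripper_width: 0.148
grasp_force: 60.5
```

```bash
python3 - <<'E'
from h import *
go(513.4,-263.5,227,89.4); print("vel",np.abs(state()["joint_vel"]).max())
f=grab_frame("wrist"); t=grab_frame("top")
o=spotter.outline_of(t,"caddy"); 
if o: print("caddy top",o[0]["conf"],rect(t,o[0]["region"],.164))
m=hue(f,45,85,80,30); k,l,st,c=cv2.connectedComponentsWithStats(m.astype(np.uint8))
for i in range(1,k):
    if st[i,4]>80: print(st[i],line(f,l==i,.19))
m=hue(f,3,18,130,50,(150,150,420,420)); v,u=np.nonzero(m); print("orange",m.sum(),u.min(),u.max(),v.min(),v.max())
# rim: white pixels width check
for nm in ("red_pen","jar","bowl"):
    o=spotter.outline_of(t,nm)
    if o: print(nm,o[0]["conf"],rect(t,o[0]["region"],{"red_pen":.03,"jar":.085,"bowl":.05}[nm]))
s=grab_frame("side"); o=spotter.outline_of(s,"caddy"); print([ (q["conf"],q["extent"]) for q in o[:1]])
# side expected handle ends
print(proj(s,[(.4134,-.2635,.23),(.6134,-.2635,.23)]).round(1)); m=hue(s,105,125,120,60,(230,60,360,190));
b=np.nonzero(m); print(b[0].min(),b[0].max(),b[1].min(),b[1].max())
cv2.imwrite("pics/end.png",s["pixels"][:,:,::-1])
E
```

```text
t 14.78 tcp [ 514.8 -259.4  230.2] yaw 89.58 tilt [-0.  0. -1.] F [ 0.2  0.2 -4.9] w 0.148 g 60.5
-> dxyz [ 1.3 -4.1  3.2] turn 0.0032 dist 5
vel 0.005954750276382277
caddy top 0.65 (array([ 517.1, -252.6]), 199.0, 181.1, 6.96)
[517  20  34  27 389] (array([ 402. , -129.6]), np.float64(19.488340085093995), np.float64(-117.21139590661939))
[550  44  10  16  88] (array([ 410.7, -115.4]), np.float64(7.491839084315376), np.float64(26.600676551138868))
[155 100  28  13 343] (array([ 438.1, -315.1]), np.float64(14.026144251405977), np.float64(87.73965935590516))
[ 157  121   37  143 3494] (array([ 485.5, -315.7]), np.float64(80.19831887462222), np.float64(-0.13480371118931697))
orange 25 397 406 340 343
red_pen 0.71 (array([529.4, -34.9]), 150.3, 13.9, -16.72)
jar 0.57 (array([741.7, -85.3]), 71.1, 53.5, -1.22)
bowl 0.72 (array([745. , 131.5]), 116.4, 115.2, 89.63)
[]
[[339.7  96.9]
 [261.7  96.3]]
95 186 260 340
```

```bash
python3 -c "
from plant import ticket; print(ticket.job_done())"
```

```text
the job is handed in; nothing more can be done
None
```

The job is handed in, though I have no verdict back: the green pen is home in both forks with the jaw closed over it, and the caddy is held level and still about 4 mm off the mat's centre, its underside about 153 mm up; the red pen, jar and bowl have not moved.

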